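Seat a mortar core on the end-flatness gauge and hold it for the reading

TASK

Check the sawn end of the smaller mortar core: stand the core upright in the guide sleeve of the flatness gauge and press it down against the sprung probe, firmly but without ramming it, until its end face sits fully home on the seat at the bottom of the sleeve. The probe pushes the core back up as soon as it is let go, so finish while still holding it pressed home for the dial to be read, and leave the larger core and the sample tin where they stand.

Things in the scene. Friction and masses are not known exactly. Their poses are not given: they have to be found in the camera images.
- small_core: The smaller sawn mortar core: plain grey cylinder standing upright, diameter 42 mm, height 40 mm, about 0.13 kg (varies). Origin at the centre of its underside, z axis along the cylinder, up.
- large_core: The larger sawn mortar core, a bystander: plain grey cylinder standing upright, diameter 50 mm, height 42 mm; too big for the sleeve. Origin at the centre of its underside.
- sample_tin: Small round metal sample tin with lid, a bystander: diameter 47 mm, height 25 mm. Origin at the centre of its underside.
- gauge: End-flatness gauge, fixed to the table: grey cast base 180 x 96 mm with an upright round steel guide sleeve and, 85 mm from its axis on the +y side, a leaning round dial of 58 mm diameter facing -x. Nothing of it is higher than 64 mm. Origin on the table under the sleeve's axis, z up, yaw varies. A sieve shaker, 0.8 m tall, stands behind the work from y = -0.08 to 0.32, front at about x = 0.58.
- sleeve_mouth (a point): Centre of the sleeve's mouth, 52 mm above the table, z up along the sleeve's axis. Bore 45 mm in diameter, outside 57 mm; the top 4 mm flare to 51 mm inside, 63 mm outside. The seat lies 18 mm below the mouth, so the seated core stands 22 mm out of the sleeve. The tip of the released probe lies 9 mm below the mouth.
- seat: The ground steel seat ring at the bottom of the sleeve, outside diameter 44 mm, hole 22 mm for the probe; its top face, the hard stop, lies 34 mm above the table. Origin 6 mm below that face, on the sleeve's axis.
- probe (a joint): Travel of the sprung probe, a steel pin of 16 mm diameter in the middle of the seat: 0 m when released (tip 9 mm above the seat), 0.009 m when flush with the seat, the core then being home. It resists with about 3 N at first and 8 N when flush, more than the core's weight. The dial's needle follows it and points to the top of the dial when it is flush.
Not all that is in view belongs to the job. Leave any red look-alike of the small_core alone.

How it is judged:
On the way:
1. the smaller core stands upright in the sleeve, its underside at least 5 mm below the mouth (z of small_core in the frame of sleeve_mouth below -0.005 m and horizontal distance between small_core and sleeve_mouth below 0.004 m and angle between small_core's own z axis and vertical below 0.12 rad), for 0.05 s.
At the end, for the whole second after the job is handed in: The smaller core stands upright in the sleeve (axis within 3 mm and 0.05 rad), its underside within 1 mm of the seat and bearing on it with more than 1.5 N, the probe pushed in by more than 8.2 mm of 9 mm, still, with the robot touching the core with more than 2 N all the time (value of joint probe above 0.0082 m and z of small_core in the frame of sleeve_mouth below -0.017 m and horizontal distance between small_core and sleeve_mouth below 0.003 m and angle between small_core's own z axis and vertical below 0.05 rad and contact force between small_core and seat above 1.5 N and contact force between any of the fingers, the arm and small_core above 2 N and linear speed of small_core below 0.01 m/s); the arm keeps its last pose, push and grip.
It fails at once if the core is rammed onto the seat with more than 60 N (contact force between small_core and seat above 60 N).
It fails at once if the larger core is moved by more than 15 mm (distance of large_core from where it was at the start of the episode above 0.015 m).
It fails at once if the sample tin is moved by more than 15 mm (distance of sample_tin from where it was at the start of the episode above 0.015 m).
It also fails if it takes over 43 s, if anything falls off the work surface, if the arm or the gripper's body presses on something with over 40 N, if the wrist force passes 120 N, or if a joint passes its speed limit or range.

ROBOT

A 7-joint arm with a two-finger parallel gripper is mounted at the origin on a cart in front of the work surface, level with it; the furniture and walls round the work are solid. World frame = base frame: x ahead of the robot, y to its left, z up, the work surface at z = 0. Lengths are in m, angles in rad, forces in N, time in s.
With the tool pointing down it reaches from about 0.4 to 0.85 m from the base axis. Payload 4.5 kg.
Tool frame: the origin (TCP) lies midway between the tips of the shut fingers; the grasp point (between the pads) lies 19 mm behind it; z points along the fingers, y is the line along which they close (so a half turn about z gives the same grasp; the last joint's range is limited). The gripper opens to 88 mm and grips with 3 to 60 N. Pads are 18 mm wide; open, the fingers measure 123 mm over their backs; the gripper's body (75 mm by 187 mm) begins 45 mm behind the grasp point.
Start: joints at [-1.299, 0.689, -0.195, 1.565, 0.157, 0.902, -0.215], TCP at [0.147, 0.607, 0.239] pointing down, gripper open.
Joint ranges: [-3.01, 3.01], [-0.46, 2.08], [-1.47, 1.51], [0.13, 2.56], [-1, 4.14], [0.04, 2.09], [-2.66, 2.66]. Speed limits (rad/s): [2.57, 2.57, 3.14, 3.14, 3.14, 3.14, 3.14].

INTERFACE

Orientations are given as a unit quaternion [x, y, z, w].
In Python, from plant import r, eyes, finish_job gives the robot as it stands. The module is installed in compiled form; this text tells all that it offers.
- The arm moves only by the tool move_arm, never from a script. Its argument "motion" is a list of rows, each a list of 7 numbers: the shift along the tool's x, y, z in mm, then the turn, a rotation vector about the tool's x, y, z in degrees, then the closure, from 0 (fully open) to 1 (shut). A call has 1 to 5 rows; each row is the pose to reach, as a shift and turn from the pose commanded when the call began, along the tool's axes at that moment; what a row does not reach only later rows make up. A row lasts 1/8 s, in which the tool goes at most 62.5 mm and 10.7 degrees, less where a joint would pass 70% of its speed; a pose out of reach is approached as far as the arm can. A call with a gripper value outside its range is refused whole. The fingers move at their own pace and stop on an object; "newtons" is the grip in N (left out, the last holds). Time passes only in rows, so rows that repeat a pose let the fingers close. It gives the time, the measured TCP pose, the force, the opening and the grip force at its end, in the units of the state.
- r.get_state(): the state, without advancing time (a new reading comes with each control period).
- eyes.snapshot(name): name is "scene" or "side" or "wrist"; returns a dict with "frame" (420x560x3 uint8, red, green, blue), "z_map" (420x560 float32, m along the optical axis (not along the pixel's ray), 0 where there is no reading), "intrinsics" (3x3 intrinsics, pixels), "world_to_cam" (4x4, takes a point from world to camera coordinates). Camera axes: x right, y down, z forward; pixel columns grow to the right and rows downward; lengths in m; the calibration is good to about 2 mm. A picture is of the moment at which its call begins.
- finish_job(): hands the job in; it is judged then, once.
The state is a dict: "clock": time; "q": joint angles; "qd": joint speeds; "joint_torque": joint torques, N m; "tool_pos": TCP position; "eef_rot": TCP orientation; "contact_force": force on the tool from outside, world axes, zero at the start; "moment": the same for the moment, N m; "opening": opening from 0.0 (shut) to 1.0 (fully open); "finger_force": force on a finger pad.
Only numpy, scipy, OpenCV 4.12 (cv2) and the standard library are available. Lean on these libraries where they do the work, as an engineer would, in place of code of your own. Each camera call takes 0.05 s, during which the arm holds its last target. There are 200 camera calls.

## Working session

There is one attempt and no reset: what is moved stays moved. The work goes in short steps, Python scripts to look and compute and a tool call to move; the robot and the scene stay as the last step left them, time stands still between calls to the robot, and variables do not carry over. Pictures are saved under pics/ and viewed, at most 10 in all, crops included, and the job is handed in when it is done.

Besides the shell and the picture viewer there is one more tool, called as name(argument=value, ...), one argument or row to a line, values as JSON. move_arm: Moves the arm, as the interface text tells. Its arguments: {"type":"object","properties":{"motion":{"type":"array","items":{"type":"array","items":{"type":"number"}}},"newtons":{"type":"number"}},"required":["motion"]}

```bash
mkdir -p pics; cat > h.py <<'E'
import numpy as np, cv2
from plant import r, eyes, finish_job
def snap(n, out=None):
    s=eyes.snapshot(n)
    if out: cv2.imwrite('pics/'+out, cv2.cvtColor(s['frame'],cv2.COLOR_RGB2BGR))
    return s
def cloud(s):
    z=s['z_map']; K=s['intrinsics']; v,u=np.indices(z.shape)
    P=np.stack([(u-K[0,2])/K[0,0]*z,(v-K[1,2])/K[1,1]*z,z,np.ones_like(z)],-1)
    W=P@np.linalg.inv(s['world_to_cam']).T
    W=W[...,:3]; W[z==0]=np.nan; return W
E
python3 - <<'E'
from h import *
a=snap('scene'); b=snap('side')
cv2.imwrite('pics/a.png',cv2.cvtColor(np.hstack([a['frame'],b['frame']]),cv2.COLOR_RGB2BGR)[:, :])
im=cv2.imread('pics/a.png'); cv2.imwrite('pics/a1.png',im[:,:560]); cv2.imwrite('pics/a2.png',im[:,560:])
for s in (a,b):
    np.set_printoptions(precision=3,suppress=True)
    print(np.linalg.inv(s['world_to_cam'])[:3], s['intrinsics'][0])
st=r.get_state(); print(st['clock'],st['tool_pos'],st['eef_rot'],st['contact_force'])
E
```

```text
[[ 0.81  -0.43   0.4   -0.045]
 [-0.587 -0.57   0.575 -0.61 ]
 [-0.019 -0.7   -0.714  0.958]] [543.578   0.    274.853]
[[ 0.92  -0.179  0.348  0.018]
 [-0.392 -0.391  0.833 -0.948]
 [-0.013 -0.903 -0.43   0.608]] [524.699   0.    277.703]
0.1 [0.147 0.607 0.238] [ 0.119  0.993 -0.001 -0.   ] [ 0.248 -0.392 -0.671]
```

View pics/a1.png

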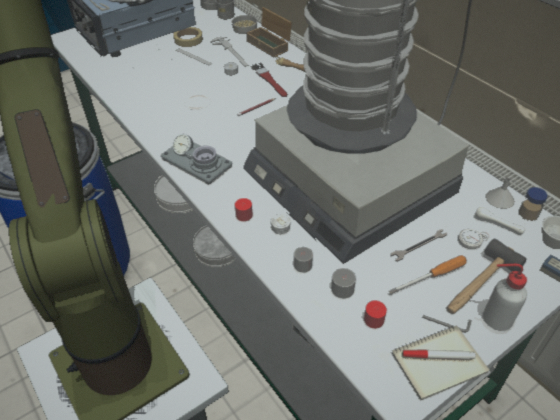

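View pics/a2.png

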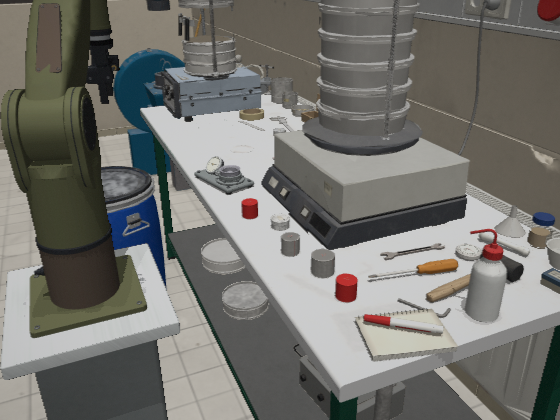

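The scene view shows the gauge sleeve at about (206,157), the tin at (281,224), the small core at (303,258), the large core at (344,283), and red decoys at (244,208) and (375,313). In the side view the small core is at (290,243) and the large core at (323,262). Next I'll measure these from depth.

```bash
python3 - <<'E'
from h import *
np.set_printoptions(precision=4,suppress=True)
S={'scene':{'small':(303,258),'large':(344,283),'tin':(281,224),'sleeve':(206,157),'redA':(244,208),'redB':(375,313)},
'side':{'small':(290,243),'large':(323,262),'tin':(280,221),'sleeve':(231,173),'redA':(250,208),'redB':(346,288)}}
for n in S:
    s=snap(n); W=cloud(s)
    for k,(u,v) in S[n].items():
        w=W[v-28:v+28,u-28:u+28].reshape(-1,3); w=w[np.isfinite(w).all(1)]
        c=W[v,u,:2]; w=w[np.hypot(*(w[:,:2]-c).T)<.05]
        zt=np.percentile(w[:,2],98); t=w[(abs(w[:,2]-zt)<.004)]
        # circle centre from the top patch
        cc,rad=cv2.minEnclosingCircle((t[:,:2]*1000).astype(np.float32))
        print(n,k,'top',zt,'n',len(t),'mean',t.mean(0),'circ',np.array(cc)/1000,'d',2*rad)
    if n=='scene':
        w=W[120:200,140:260].reshape(-1,3); w=w[np.isfinite(w).all(1)]; w=w[(w[:,2]>.006)&(w[:,2]<.034)]
        print('base', cv2.minAreaRect((w[:,:2]*1000).astype(np.float32)), np.percentile(w[:,2],[10,50,90]))
        # box pts near: shaker front
E
```

```text
scene small top 0.04295639062104968 n 190 mean [ 0.4359 -0.0198  0.0414] circ [ 0.4369 -0.0195] d 42.97126007080078
scene large top 0.044979773488580066 n 302 mean [ 0.4645 -0.1217  0.0433] circ [ 0.465  -0.1211] d 51.79021072387695
scene tin top 0.06212234986356044 n 40 mean [0.5056 0.0925 0.0618] circ [0.5016 0.0937] d 51.821990966796875
scene sleeve top 0.05380165661734076 n 117 mean [0.4363 0.4008 0.0522] circ [0.4327 0.3982] d 66.09939575195312
scene redA top 0.04275802496603457 n 151 mean [0.4172 0.189  0.0412] circ [0.4181 0.1903] d 43.75490951538086
scene redB top 0.04267053541641837 n 264 mean [ 0.4655 -0.2178  0.041 ] circ [ 0.4649 -0.2171] d 44.04603576660156
base ((431.6296691894531, 436.1786193847656), (337.4400939941406, 321.8634338378906), 58.28800582885742) [0.0124 0.0189 0.03  ]
side small top 0.040008316903556905 n 153 mean [ 0.4347 -0.0197  0.0389] circ [ 0.4345 -0.0182] d 47.56250762939453
side large top 0.04243612734481807 n 247 mean [ 0.4629 -0.1215  0.041 ] circ [ 0.4629 -0.1212] d 52.55913162231445
side tin top 0.058826292954751766 n 35 mean [0.5036 0.0914 0.0579] circ [0.5011 0.0914] d 47.86161422729492
side sleeve top 0.05076656579996871 n 53 mean [0.4282 0.3855 0.0498] circ [0.4319 0.3936] d 60.845733642578125
side redA top 0.040092911975846475 n 104 mean [0.4146 0.1887 0.0387] circ [0.4116 0.1916] d 49.87667465209961
side redB top 0.04004482894516194 n 222 mean [ 0.4637 -0.2183  0.0389] circ [ 0.464  -0.2167] d 46.000064849853516
```

move_arm(
  motion=[
    [-46,-20,0,0,0,8,0],
    [-92,-40,0,0,0,16,0],
    [-138,-60,0,0,0,24,0],
    [-184,-80,0,0,0,32,0],
    [-230,-98,0,0,0,38,0],
  ],
)

```text
clock: 0.82
tool_pos: [0.3487, 0.4568, 0.2387]
eef_rot: [0.437, 0.899, -0.0, 0.0]
contact_force: [0.1, 1.2, -0.5]
opening: 0.998
finger_force: 0.0
```

```bash
cat >> h.py <<'E'
from scipy.spatial.transform import Rotation as R
def go(target, yaw=None):
    """print the tool-frame shift (mm) to a world target and the turn about tool z to make tool y point at world angle yaw (deg)"""
    st=r.get_state(); M=R.from_quat(st['eef_rot']).as_matrix()
    p=np.array(st['tool_pos']); a=np.degrees(np.arctan2(M[1,1],M[0,1]))
    print('pos',p.round(4),'tool y at',a.round(1),'tilt',np.degrees(np.arccos(-M[2,2])).round(2),'t',st['clock'],'F',np.round(st['contact_force'],1),'open',st['opening'])
    print('shift',(M.T@(np.array(target)-p)*1000).round(1), 'turn', None if yaw is None else round(a-yaw,1))
E
python3 - <<'E'
from h import *
go([.432,.397,.24],0)
E
```

```text
pos [0.3487 0.4568 0.2387] tool y at 38.2 tilt 0.01 t 0.825 F [ 0.1  1.2 -0.5] open 0.9983790944641531
shift [-98.5  28.5  -1.3] turn 38.2
```

move_arm(
  motion=[
    [-35,0,0,0,0,5,0],
    [-70,14,0,0,0,10,0],
    [-98,28,0,0,0,15,0],
    [-98,28,0,0,0,15,0],
  ],
)

```text
clock: 1.32
tool_pos: [0.433, 0.3965, 0.2386]
eef_rot: [0.551, 0.834, -0.0, 0.001]
contact_force: [0.7, -0.5, -0.6]
opening: 1.006
finger_force: 0.0
```

```bash
python3 - <<'E'
from h import *
go([.432,.397,.24],0)
s=snap('wrist','w1.png'); np.savez('w1.npz',**s)
print(np.linalg.inv(s['world_to_cam'])[:3].round(3), s['intrinsics'][0])
W=cloud(s); m=(abs(W[...,2]-.052)<.004)
w=W[m]; w=w[np.hypot(w[:,0]-.432,w[:,1]-.397)<.045]
cc,rad=cv2.minEnclosingCircle((w[:,:2]*1000).astype(np.float32)); print(len(w),cc,2*rad,w.mean(0))
E
```

```text
pos [0.433  0.3965 0.2386] tool y at 23.1 tilt 0.12 t 1.325 F [ 0.7 -0.5 -0.6] open 1.005548534302145
shift [ 0.9 -0.7 -1.4] turn 23.1
[[ 0.92   0.378  0.104  0.406]
 [ 0.392 -0.888 -0.24   0.457]
 [ 0.001  0.262 -0.965  0.384]] [329.31737279   0.         281.60708711]
1057 (433.6329345703125, 397.3998718261719) 61.34286117553711 [0.43353782 0.39745563 0.05070945]
```

View pics/w1.png

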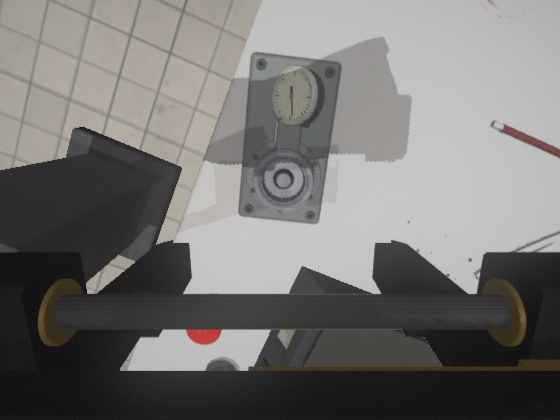

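The sleeve is at (284,180) with the dial at (295,95), and depth puts the mouth at (0.4336, 0.3974) with a diameter of about 61 mm. I'll keep this heading so camera bias cancels, and go above the core.

move_arm(
  motion=[
    [-50,-21,0,0,0,0,0],
    [-100,-42,0,0,0,0,0],
    [-150,-63,0,0,0,0,0],
    [-200,-84,0,0,0,0,0],
    [-250,-105,0,0,0,0,0],
  ],
)

```text
clock: 2.0
tool_pos: [0.4322, 0.1276, 0.2388]
eef_rot: [0.547, 0.837, 0.0, -0.0]
contact_force: [0.8, -0.2, 0.2]
opening: 1.003
finger_force: 0.0
```

move_arm(
  motion=[
    [-50,-20,0,0,0,0,0],
    [-100,-40,0,0,0,0,0],
    [-133,-56,0,0,0,0,0],
    [-133,-56,0,0,0,0,0],
    [-133,-56,0,0,0,0,0],
  ],
)

```text
clock: 2.62
tool_pos: [0.4346, -0.0148, 0.2388]
eef_rot: [0.548, 0.837, 0.001, -0.0]
contact_force: [0.1, -0.5, -0.4]
opening: 0.998
finger_force: 0.0
```

```bash
python3 - <<'E'
from h import *
s=snap('wrist','w2.png'); W=cloud(s)
for n,z,c in (('core',.04,(.435,-.019)),('large',.042,(.463,-.121)),('tin',.025,(.487,.09))):
    w=W[(abs(W[...,2]-z)<.004)]; w=w[np.hypot(w[:,0]-c[0],w[:,1]-c[1])<.04]
    if len(w): cc,rad=cv2.minEnclosingCircle((w[:,:2]*1000).astype(np.float32)); print(n,len(w),cc,2*rad,w.mean(0))
    if n=='core': go([cc[0]/1000,cc[1]/1000,.023],23.1)
E
```

```text
core 1191 (436.439697265625, -18.46798324584961) 42.2136344909668 [ 0.43606045 -0.01786043  0.0393823 ]
pos [ 0.4347 -0.0146  0.2387] tool y at 23.6 tilt 0.08 t 2.675 F [-0.3 -0.5  0.1] open 1.0007519632762663
shift [-4.500e+00 -1.000e-01  2.157e+02] turn 0.5
large 1367 (464.872802734375, -120.3135986328125) 50.752960205078125 [ 0.46405647 -0.11926751  0.04132949]
tin 1295 (464.30169677734375, 103.4935302734375) 46.58704376220703 [0.46753386 0.10163644 0.02279619]
```

View pics/w2.png

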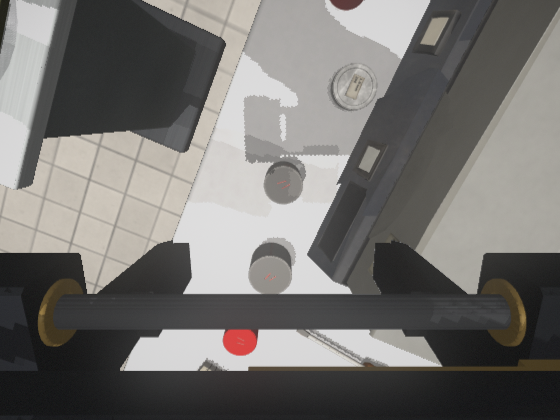

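The core sits at (283,183), centred between the fingers; the large core is at (270,270) and the tin at (354,87). The shaker is on the right, so I'll check its clearance to the gripper body before descending.

```bash
python3 - <<'E'
from h import *
for n in ('scene','wrist'):
    s=snap(n); W=cloud(s).reshape(-1,3); W=W[np.isfinite(W).all(1)]
    st=r.get_state(); M=R.from_quat(st['eef_rot']).as_matrix()
    w=W[(W[:,2]>.03)&(W[:,2]<.3)&(W[:,0]>.5)&(W[:,0]<.8)&(W[:,1]>-.1)&(W[:,1]<.3)]
    L=(w-np.array([.4364,-.0185,0]))@M
    k=(abs(L[:,0])<.05)
    print(n,len(w),'front x by y', [(y,w[abs(w[:,1]-y)<.01][:,0].min().round(3)) for y in (-.06,0,.05,.1,.2) if (abs(w[:,1]-y)<.01).any()],'min local y in band',L[k,1].min() if k.any() else None)
E
```

```text
scene 16979 front x by y [(-0.06, np.float64(0.5)), (0, np.float64(0.5)), (0.05, np.float64(0.5)), (0.1, np.float64(0.5)), (0.2, np.float64(0.501))] min local y in band 0.04882701997521845
wrist 49066 front x by y [(-0.06, np.float64(0.5)), (0, np.float64(0.5)), (0.05, np.float64(0.5)), (0.1, np.float64(0.5)), (0.2, np.float64(0.5))] min local y in band 0.047688540220966795
```

```bash
python3 - <<'E'
from h import *
s=snap('wrist'); W=cloud(s).reshape(-1,3); W=W[np.isfinite(W).all(1)]
M=R.from_quat(r.get_state()['eef_rot']).as_matrix()
w=W[(W[:,2]>.03)&(W[:,2]<.2)&(W[:,0]>.5)&(W[:,0]<.8)&(W[:,1]>-.1)&(W[:,1]<.3)]
L=(w-np.array([.4364,-.0185,0]))@M
k=(abs(L[:,0])<.05)
print([(y,w[abs(w[:,1]-y)<.01][:,0].min().round(3)) for y in (-.06,0,.05,.1,.2) if (abs(w[:,1]-y)<.01).any()],'min local y in band',L[k,1].min())
E
```

```text
[(-0.06, np.float64(0.5)), (0, np.float64(0.5)), (0.05, np.float64(0.5)), (0.1, np.float64(0.5)), (0.2, np.float64(0.5))] min local y in band 0.04859887919631438
```

```bash
python3 - <<'E'
from h import *
s=snap('wrist'); W=cloud(s)
for v,u in ((200,300),(200,320),(200,340),(200,360),(200,380),(200,400),(160,372),(250,320),(270,335),(40,430),(150,450)): print(v,u,W[v,u].round(3))
E
```

```text
200 300 [ 0.466 -0.034  0.   ]
200 320 [ 0.488 -0.025 -0.001]
200 340 [ 0.499 -0.008  0.043]
200 360 [0.51  0.003 0.068]
200 380 [0.524 0.012 0.078]
200 400 [0.529 0.022 0.107]
160 372 [0.504 0.043 0.063]
250 320 [ 0.502 -0.067  0.048]
270 335 [ 0.519 -0.073  0.072]
40 430 [0.503 0.16  0.06 ]
150 450 [0.532 0.074 0.135]
```

The shaker's front is really at x≈0.50, so closing along x would hit it. I'll turn so the fingers close along world y for the grasp.

move_arm(
  motion=[
    [-4,0,0,0,0,-10,0],
    [-4,0,0,0,0,-20,0],
    [-4,0,0,0,0,-30,0],
    [-4,0,0,0,0,-40,0],
    [-4,0,0,0,0,-50,0],
  ],
)

```text
clock: 3.5
tool_pos: [0.4362, -0.0199, 0.2387]
eef_rot: [0.141, 0.99, 0.0, -0.0]
contact_force: [-0.1, -0.3, -0.3]
opening: 0.997
finger_force: 0.0
```

move_arm(
  motion=[
    [0,0,30,0,0,-10,0.1],
    [0,0,60,0,0,-16,0.2],
    [0,0,80,0,0,-16,0.2],
    [0,0,80,0,0,-16,0.2],
    [0,0,80,0,0,-16,0.2],
  ],
)

```text
clock: 4.12
tool_pos: [0.4366, -0.0202, 0.1592]
eef_rot: [0.005, 1.0, 0.0, 0.0]
contact_force: [-0.2, 0.1, 0.6]
opening: 0.801
finger_force: 0.0
```

```bash
python3 - <<'E'
from h import *
s=snap('wrist','w3.png'); W=cloud(s); c=(.4364,-.0185)
w=W[(abs(W[...,2]-.04)<.004)]; w=w[np.hypot(w[:,0]-c[0],w[:,1]-c[1])<.04]
cc,rad=cv2.minEnclosingCircle((w[:,:2]*1000).astype(np.float32)); print(len(w),cc,2*rad,w.mean(0))
go([cc[0]/1000,cc[1]/1000,.0225],90); print(np.round(r.get_state()['q'],2))
E
```

```text
1938 (436.65240478515625, -18.34325408935547) 42.60846710205078 [ 0.43579095 -0.01831703  0.0394016 ]
pos [ 0.4368 -0.0202  0.1594] tool y at 89.4 tilt 0.09 t 4.175 F [0.1 0.1 0.3] open 0.7966056935327713
shift [  0.4   1.9 136.9] turn -0.6
[ 0.11  0.61 -0.27  2.19  0.41  0.39  1.07]
```

View pics/w3.png

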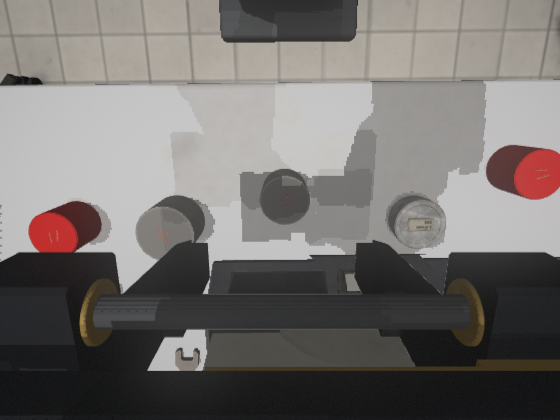

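The core at (285,196) is clear between the fingers, with the large core at (165,233) and the tin at (420,222) both well to the sides. Descending.

move_arm(
  motion=[
    [0,2,35,0,0,0,0.2],
    [0,2,70,0,0,0,0.2],
    [0,2,105,0,0,0,0.2],
    [0,2,125,0,0,0,0.2],
    [0,2,137,0,0,0,0.2],
  ],
)

```text
clock: 4.8
tool_pos: [0.4377, -0.0196, 0.0363]
eef_rot: [0.005, 1.0, -0.002, -0.004]
contact_force: [0.1, 0.3, 0.2]
opening: 0.802
finger_force: 0.0
```

move_arm(
  motion=[
    [0,0,0,0,0,0,0.35],
    [0,0,0,0,0,0,0.5],
    [0,0,0,0,0,0,0.7],
    [0,0,0,0,0,0,0.7],
    [0,0,0,0,0,0,0.7],
  ],
  newtons=40,
)

```text
clock: 5.42
tool_pos: [0.4372, -0.0194, 0.0368]
eef_rot: [0.005, 1.0, -0.001, -0.004]
contact_force: [-0.4, 1.2, 5.9]
opening: 0.449
finger_force: 40.0
```

```bash
python3 - <<'E'
from h import *
go([.4367,-.0183,.0225],90); print(np.round(r.get_state()['q'],3))
E
```

```text
pos [ 0.4372 -0.0194  0.0368] tool y at 89.4 tilt 0.51 t 5.425 F [-0.4  1.2  5.9] open 0.4487231550207531
shift [ 0.4  1.2 14.3] turn -0.6
[-0.022  0.874 -0.066  2.249  1.081  0.06   0.416]
```

The arm stopped early: J6 is near its lower limit at this radius, so the grip is too shallow. I'll reopen and push on downwards to see if the arm works around that.

move_arm(
  motion=[
    [0,0,0,0,0,0,0.3],
    [0,0,0,0,0,0,0.2],
    [0,1,14,0,0,0,0.2],
    [0,1,14,0,0,0,0.2],
    [0,1,14,0,0,0,0.2],
  ],
)

```text
clock: 6.05
tool_pos: [0.4363, -0.0189, 0.022]
eef_rot: [0.005, 1.0, -0.002, -0.005]
contact_force: [0.5, -0.5, -0.3]
opening: 0.801
finger_force: 0.0
```

```bash
python3 - <<'E'
from h import *
go([.4367,-.0183,.0225],90); print(np.round(r.get_state()['q'],3))
E
```

```text
pos [ 0.4363 -0.0189  0.022 ] tool y at 89.5 tilt 0.65 t 6.05 F [ 0.5 -0.5 -0.3] open 0.801249841630409
shift [-0.4  0.6 -0.5] turn -0.5
[-0.017  0.907 -0.077  2.251  1.635  0.064 -0.138]
```

It got through: the TCP is now at z=0.022 and within 1 mm of target. Gripping and lifting.

move_arm(
  motion=[
    [0,0,0,0,0,0,0.4],
    [0,0,0,0,0,0,0.55],
    [0,0,0,0,0,0,0.7],
    [0,0,0,0,0,0,0.7],
    [0,0,0,0,0,0,0.7],
  ],
  newtons=50,
)

```text
clock: 6.68
tool_pos: [0.4367, -0.0189, 0.0225]
eef_rot: [0.005, 1.0, -0.002, -0.005]
contact_force: [0.2, -0.5, 2.7]
opening: 0.465
finger_force: 50.0
```

move_arm(
  motion=[
    [0,0,-15,0,0,0,0.7],
    [0,0,-40,0,0,0,0.7],
    [0,0,-70,0,0,0,0.7],
    [0,0,-100,0,0,0,0.7],
    [0,0,-130,0,0,0,0.7],
  ],
)

```text
clock: 7.3
tool_pos: [0.4373, -0.0186, 0.1531]
eef_rot: [0.005, 1.0, -0.002, -0.005]
contact_force: [0.5, -0.9, -2.5]
opening: 0.464
finger_force: 50.6
```

```bash
python3 - <<'E'
from h import *
go([.4336,.3974,.15],23.1); print(np.round(r.get_state()['q'],3))
E
```

```text
pos [ 0.4373 -0.0186  0.1531] tool y at 89.4 tilt 0.65 t 7.3 F [ 0.5 -0.9 -2.5] open 0.4639097955589248
shift [  8.1 415.9   1.9] turn 66.3
[ 0.321  0.675 -0.612  2.173  0.781  0.537  0.67 ]
```

move_arm(
  motion=[
    [1,45,0,0,0,0,0.7],
    [2,90,0,0,0,0,0.7],
    [3,140,0,0,0,0,0.7],
    [4,190,0,0,0,0,0.7],
    [5,240,0,0,0,0,0.7],
  ],
)

```text
clock: 7.92
tool_pos: [0.4349, 0.2228, 0.1513]
eef_rot: [0.005, 1.0, -0.002, -0.005]
contact_force: [1.0, -0.4, -1.7]
opening: 0.465
finger_force: 50.6
```

move_arm(
  motion=[
    [1,50,0,0,0,0,0.7],
    [2,100,0,0,0,0,0.7],
    [3,140,0,0,0,0,0.7],
    [3,176,0,0,0,0,0.7],
    [3,176,0,0,0,0,0.7],
  ],
)

```text
clock: 8.55
tool_pos: [0.4326, 0.4011, 0.1508]
eef_rot: [0.003, 1.0, -0.0, -0.005]
contact_force: [0.3, -0.5, -1.8]
opening: 0.465
finger_force: 50.6
```

```bash
python3 - <<'E'
from h import *
s=snap('side'); cv2.imwrite('pics/s3.png',cv2.resize(cv2.cvtColor(s['frame'][90:240,150:310],cv2.COLOR_RGB2BGR),None,fx=4,fy=4,interpolation=cv2.INTER_CUBIC))
go([.4336,.3974,.098],23.1); print(np.round(r.get_state()['q'],3))
E
```

```text
pos [0.4333 0.3982 0.1505] tool y at 89.5 tilt 0.66 t 8.6 F [ 0.3 -0.2 -0.8] open 0.4649842247514564
shift [-0.9 -0.6 52.5] turn 66.4
[-0.478  0.822 -0.61   1.736  0.618  0.795  0.174]
```

View pics/s3.png

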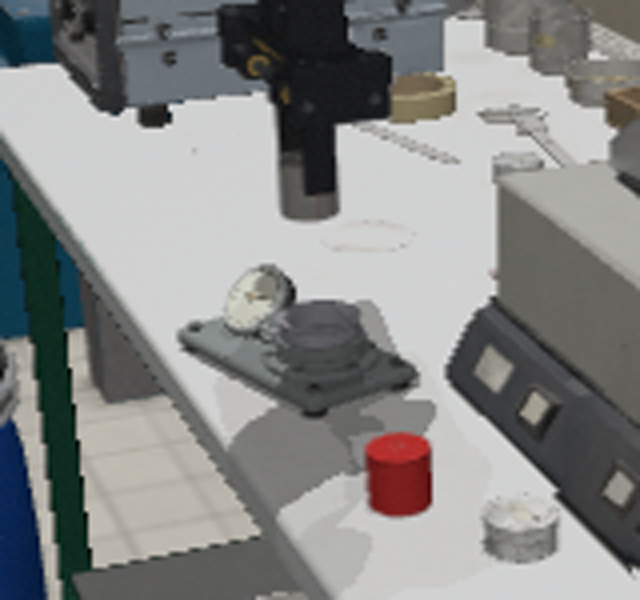

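The core hangs upright in the grip (crop 310,190), right over the sleeve (320,325). Lowering to about 6 mm above the mouth.

move_arm(
  motion=[
    [-1,0,20,0,0,0,0.7],
    [-1,0,45,0,0,0,0.7],
    [-1,0,70,0,0,0,0.7],
    [-1,0,70,0,0,0,0.7],
    [-1,0,70,0,0,0,0.7],
  ],
  newtons=60,
)

```text
clock: 9.22
tool_pos: [0.4348, 0.3968, 0.0811]
eef_rot: [0.006, 1.0, -0.002, -0.005]
contact_force: [-0.6, 0.5, -1.3]
opening: 0.461
finger_force: 60.7
```

```bash
python3 - <<'E'
from h import *
go([.4336,.3974,.0705],23.1)
E
```

```text
pos [0.4348 0.3968 0.0811] tool y at 89.4 tilt 0.6 t 9.225 F [-0.6  0.5 -1.3] open 0.4613335360657656
shift [ 1.1  0.6 10.6] turn 66.3
```

move_arm(
  motion=[
    [1,0.5,4,0,0,0,0.7],
    [1,0.5,7,0,0,0,0.7],
    [1,0.5,10,0,0,0,0.7],
    [1,0.5,13,0,0,0,0.7],
    [1,0.5,13,0,0,0,0.7],
  ],
)

```text
clock: 9.85
tool_pos: [0.4333, 0.3977, 0.0678]
eef_rot: [0.005, 1.0, -0.002, -0.005]
contact_force: [0.4, 0.4, -1.5]
opening: 0.464
finger_force: 60.7
```

The core is about 7 mm inside with no side force. Continuing gently against the probe.

move_arm(
  motion=[
    [0,0,2,0,0,0,0.7],
    [0,0,4,0,0,0,0.7],
    [0,0,6,0,0,0,0.7],
    [0,0,8,0,0,0,0.7],
    [0,0,8,0,0,0,0.7],
  ],
)

```text
clock: 10.48
tool_pos: [0.4335, 0.398, 0.0603]
eef_rot: [0.005, 1.0, -0.001, -0.005]
contact_force: [-0.6, -0.9, 3.3]
opening: 0.461
finger_force: 60.7
```

move_arm(
  motion=[
    [0,0,1,0,0,0,0.7],
    [0,0,2,0,0,0,0.7],
    [0,0,3,0,0,0,0.7],
    [0,0,3,0,0,0,0.7],
  ],
)

```text
clock: 10.98
tool_pos: [0.4335, 0.398, 0.0573]
eef_rot: [0.005, 1.0, -0.001, -0.005]
contact_force: [-1.0, -1.4, 5.4]
opening: 0.463
finger_force: 60.7
```

move_arm(
  motion=[
    [0,0,0.5,0,0,0,0.7],
    [0,0,1,0,0,0,0.7],
    [0,0,1,0,0,0,0.7],
  ],
)

```text
clock: 11.35
tool_pos: [0.4335, 0.398, 0.0565]
eef_rot: [0.005, 1.0, -0.001, -0.005]
contact_force: [-0.5, -0.6, 7.1]
opening: 0.465
finger_force: 60.7
```

move_arm(
  motion=[
    [0,0,0.5,0,0,0,0.7],
    [0,0,1,0,0,0,0.7],
    [0,0,1,0,0,0,0.7],
  ],
)

```text
clock: 11.72
tool_pos: [0.4335, 0.3981, 0.0565]
eef_rot: [0.005, 1.0, -0.002, -0.004]
contact_force: [-1.8, -3.6, 13.6]
opening: 0.464
finger_force: 60.8
```

The TCP stopped at 0.0565, which is the home height, and the force rose to 13.6 N. I'll add slightly more push, then check the dial.

move_arm(
  motion=[
    [0,0,0.5,0,0,0,0.7],
    [0,0,0.5,0,0,0,0.7],
    [0,0,0.5,0,0,0,0.7],
    [0,0,0.5,0,0,0,0.7],
  ],
)

```text
clock: 12.22
tool_pos: [0.4335, 0.3981, 0.0565]
eef_rot: [0.005, 1.0, -0.002, -0.004]
contact_force: [-2.8, -3.1, 18.2]
opening: 0.462
finger_force: 60.8
```

```bash
python3 - <<'E'
from h import *
s=snap('side'); a=cv2.cvtColor(s['frame'][120:200,180:260],cv2.COLOR_RGB2BGR)
s=snap('scene'); b=cv2.cvtColor(s['frame'][110:190,155:235],cv2.COLOR_RGB2BGR)
cv2.imwrite('pics/f.png',cv2.resize(np.hstack([a,b]),None,fx=5,fy=5,interpolation=cv2.INTER_CUBIC))
go([.4336,.3974,.0565])
E
```

```text
pos [0.4335 0.3981 0.0565] tool y at 89.4 tilt 0.5 t 12.325 F [-2.2 -3.9 16.8] open 0.4624642978816218
shift [-0.2 -0.7 -0. ] turn None
```

View pics/f.png

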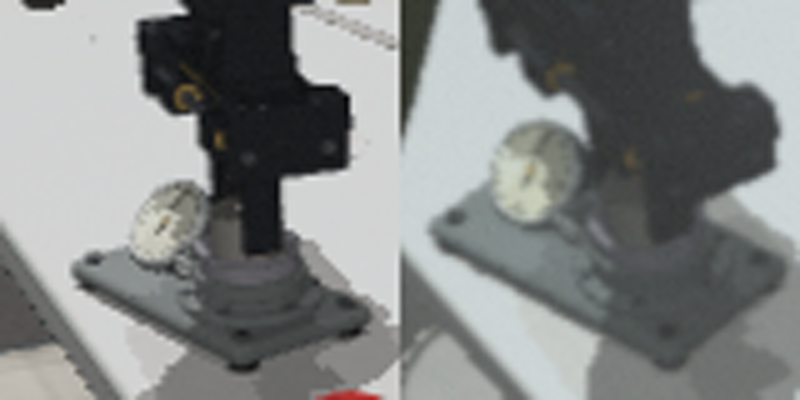

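The core is deep in the sleeve with the fingers just above the rim. The needle points to the top of the dial in both crops (about 180,205 and 540,140), and the push is steady at about 17 N. Handing in.

```bash
python3 -c "
from h import *
print(finish_job())"
```

```text
the job is handed in; nothing more can be done
None
```

I handed in the job with the smaller core held pressed home on the gauge seat at about 17 N; the gripper stopped at the seated height, the dial needle points to the top, and the larger core and sample tin were not touched; the hand-in call returned no verdict.

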